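# Speed-meter reading through the sander guard

### The job

Check the shaft speed of the bench sander with the hand-held speed meter that stands nose down in the wooden holder. Take it out and first test it: point its lens at the round pale disc on the small steel block from about 5 cm away and hold it steady there for 2 seconds. Then pass its flat nose down through the narrow slot in the top of the shaft guard until the end of the nose is about 3 cm below the underside of the guard's top plate, without touching the shaft hub underneath, and finish holding it still there in the gripper, leaving the other things on the bench alone.

Things in the scene. Friction and masses are not known exactly. Their poses are not given: they have to be found in the camera images.
- meter_grip (a point): centre of the meter's black block handle, 44 (own x) x 30 (own y) x 70 mm (own z, up); half-way up it, 35 mm above its underside (shoulder), 105 mm above the nose's end. It starts upright in the holder, shoulder resting on the holder's top
- meter_lens (a point): the lens: centre of the end of the meter's nose, 105 mm along own -z from meter_grip, hidden in the holder at the start. It looks along own -z. Axes as meter_grip
- meter: the loose meter as a whole, 0.15 to 0.31 kg; origin at the lens. Flat grey nose 24 (x) x 12 (y) mm, 70 mm long, straight down from the middle of the handle's underside; its last 10 mm taper to 16 x 6 mm. Alike when turned half round about z, but for a small display on one side
- holder: fixed wooden block 80 (own x) x 60 (own y) x 80 mm tall, with a pocket through it from the top, 28 (x) x 16 (y) mm, in which the meter's nose stands with 2 mm play all round; origin at centre of underside, on the bench
- disc (a point): centre of the face of a pale round reflective disc, 30 mm in diameter, lying level on top of a fixed dark steel block 56 x 56 mm; the face is 30 mm above the bench and looks straight up
- slot (a point): centre of the slot at the upper face of the shaft guard's level top plate, 148 mm above the bench; x along the slot, y across it, z up. Slot 26 (x) x 14 mm (y), 2 mm more in all than the nose, straight down through the plate: 8 mm thick, 130 (x) x 90 mm (y). Guard fixed on the sander; motor at -y, sanding disc at +y, both lower than the plate
- hub: the dark hub on the sander's shaft, under the guard, fixed, 52 mm in diameter, lying along y; its top is 56 mm below the upper face of the guard's plate, straight under the slot. Not to be touched. Origin on the bench, straight under the slot
- hammer: hammer, 260 mm long, lying; leave alone (origin under its middle)
- screwdriver: screwdriver with wooden handle, 200 mm long, lying; leave alone (origin under its middle)
- glue: white glue bottle, 60 mm in diameter, 150 mm tall, standing; leave alone (origin at centre of underside)
- offcut: wooden offcut 160 x 45 x 45 mm; leave alone (origin at centre of underside)
- tape: grey tape-measure case 70 x 35 x 62 mm; leave alone (origin at centre of underside)
- chisel: wood chisel, 190 mm long, 24 mm high, lying; leave alone (origin under its middle)
- tin: open steel tin, 80 mm in diameter, 90 mm tall; leave alone (origin at centre of underside)
Things that resemble listed ones, but are neither listed nor needed, are in the scene too. Leave any pink or yellow look-alike of the meter alone.

How it is judged:
On the way, in this order (a step that is already met when the one before it is completed fails the run):
1. the held meter's lens is pointed at the disc from 15 to 90 mm and kept steady for a second (x of disc in the frame of meter_lens between -0.013 and 0.013 m and y of disc in the frame of meter_lens between -0.013 and 0.013 m and z of disc in the frame of meter_lens between -0.09 and -0.015 m and contact force between the fingers and meter above 1 N and linear speed of meter below 0.03 m/s), for 1 s.
2. the meter's nose is through the slot, its end 15 to 42 mm below the plate's underside (x of meter_lens in the frame of slot between -0.006 and 0.006 m and y of meter_lens in the frame of slot between -0.006 and 0.006 m and z of meter_lens in the frame of slot between -0.05 and -0.023 m and angle between the z axis of meter_lens and the z axis of slot, either way round below 0.12 rad and contact force between the fingers and meter above 1 N), for 0.3 s.
At the end, for the whole second after the job is handed in: Held still (under 15 mm/s) in the gripper, fingers pressing on it, with the nose through the slot: its end 15 to 42 mm below the underside of the guard's plate, within 6 mm of the slot's axis each way, the meter within 0.12 rad of upright (all of step 2 and linear speed of meter below 0.015 m/s); the arm keeps its last pose, push and grip.
It fails at once if the meter touches the shaft hub (contact force between meter and hub above 0.5 N).
It fails at once if another thing on the bench is disturbed (moved over 30 mm) (distance of any of hammer, screwdriver, glue, offcut, tape, chisel, tin from where it was at the start of the episode above 0.03 m).
It also fails if it takes over 53 s, if anything falls off the work surface, if the arm or the gripper's body presses on something with over 40 N, if the wrist force passes 120 N, or if a joint passes its speed limit or range.

### The arm

A 7-joint arm with a two-finger parallel gripper is mounted at the origin on the work surface. World frame = base frame: x ahead of the robot, y to its left, z up, the work surface at z = 0. Lengths are in m, angles in rad, forces in N, time in s.
With the tool pointing down it reaches from about 0.4 to 0.85 m from the base axis. Payload 4.5 kg.
Tool frame: the origin (TCP) lies at the very end of the fingers, on their centre line; the grasp point (between the pads) lies 19 mm behind it; z points along the fingers, x is the direction in which the jaws open and shut, and the axes are right-handed (so a half turn about z gives the same grasp; the last joint's range is limited). The gripper opens to 85 mm and grips with 20 to 120 N. Pads are 22 mm wide; open, the fingers measure 114 mm over their backs; the gripper's body (76 mm by 85 mm) begins 54 mm behind the grasp point. The pads swing forward as they close: fully open they stand 13 mm farther back than shut.
Start: joints at [1.38, 0.689, -0.195, 1.565, 0.157, 0.902, -0.215], TCP at [0.139, -0.609, 0.231] pointing down, gripper open.
Joint ranges: [-3.01, 3.01], [-0.46, 2.08], [-1.47, 1.51], [0.13, 2.56], [-1, 4.14], [0.04, 2.09], [-2.66, 2.66]. Speed limits (rad/s): [2.57, 2.57, 3.14, 3.14, 3.14, 3.14, 3.14].

### API

Orientations are given as a unit quaternion [x, y, z, w].
In Python, from workcell import env, eyes gives the robot as it stands.
- The arm moves only by the tool play_rows, never from a script. Its argument "plan" is a list of rows, each a list of 6 numbers: the shift along the world's x, y, z in cm, then the turn, a rotation vector about the world's x, y, z in degrees. In form: [[dx, dy, dz, rx, ry, rz], ...]. A call has 1 to 20 rows; each row is the pose to reach, as a shift and turn from the pose commanded when the call began; what a row does not reach only later rows make up. A row lasts 1/12 s, in which the tool goes at most 41.7 mm and 7.16 degrees, less where a joint would pass 70% of its speed; a pose out of reach is approached as far as the arm can. A call with a gripper value outside its range is refused whole. "jaw" is the opening in per cent of the stroke, from 0 (shut) to 100 (fully open), set as the call begins (left out, the last holds). The fingers move at their own pace and stop on an object; "newtons" is the grip in N (left out, the last holds). Time passes only in rows, so rows that repeat a pose let the fingers close. It gives the time, the measured TCP pose, the force and the opening at its end, in the units of the state.
- env.get_state(): the state, without advancing time (a new reading comes with each control period).
- eyes.get_image(name): name is "scene" or "side" or "wrist"; returns the picture (480x640x3 uint8, blue, green, red); there is no depth.
- eyes.camera_model(name): a dict with "mtx" (3x3 intrinsics, pixels), "R" (3x3) and "t" (3): a world point X has camera coordinates R X + t; the wrist camera has in their place "tool_from_camera" (4x4, takes a point from camera to tool coordinates, whose origin is the TCP and whose axes are the tool frame's). Camera axes: x right, y down, z forward; pixel columns grow to the right and rows downward; lengths in m; the calibration is good to about 2 mm. A picture is of the moment at which its call begins: read the wrist's pose just before it. camera_model takes no time and is no camera call.
- env.job_done(): hands the job in, once; it reports no verdict.
The state is a dict: "time_s": time; "joint_positions": joint angles; "qvel": joint speeds; "joint_efforts": joint torques, N m; "ee_pos": TCP position; "ee_rot": TCP orientation; "force": force on the tool from outside, world axes, zero at the start; "torque": the same for the moment, N m; "gripper_width": opening from 0.0 (shut) to 1.0 (fully open).
Only numpy, scipy, OpenCV 4.12 (cv2) and the standard library are available. Lean on these libraries where they do the work, as an engineer would, in place of code of your own. Each camera call takes 0.05 s, during which the arm holds its last target.

## Working session

There is one attempt and no reset: what is moved stays moved. The work goes in short steps, Python scripts to look and compute and a tool call to move; the robot and the scene stay as the last step left them, time stands still between calls to the robot, and variables do not carry over. Pictures are saved under pics/ and viewed, and the job is handed in when it is done.

Besides the shell and the picture viewer there is one more tool, called after "Request:" as a command line: name --pt "numbers of a row" for each row, then --argument value for the rest. play_rows: Moves the arm, as the interface text tells. Its arguments: {"type":"object","properties":{"plan":{"type":"array","items":{"type":"array","items":{"type":"number"}}},"jaw":{"type":"number"},"newtons":{"type":"number"}},"required":["plan"]}

```bash
ls; mkdir -p pics; python3 - <<'E'
from workcell import env, eyes
import cv2
for n in ("scene","side","wrist"):
    cv2.imwrite(f"pics/{n}0.png",eyes.get_image(n))
    print(n,eyes.camera_model(n))
print(env.get_state())
E
```

```text
pics
scene {'mtx': array([[530.16732364,   0.        , 321.20548446],
       [  0.        , 530.16732364, 238.98783063],
       [  0.        ,   0.        ,   1.        ]]), 'R': array([[ 0.28054011,  0.9596079 , -0.02121136],
       [ 0.53028898, -0.17337357, -0.82990072],
       [-0.80005678,  0.22157229, -0.55750773]]), 't': array([-0.2219962 , -0.21549139,  1.60408258])}
side {'mtx': array([[600.08885869,   0.        , 323.56597186],
       [  0.        , 600.08885869, 238.3787881 ],
       [  0.        ,   0.        ,   1.        ]]), 'R': array([[-0.99483155, -0.10056417,  0.01403722],
       [-0.07925891,  0.68267298, -0.72641285],
       [ 0.06346828, -0.72377099, -0.68711523]]), 't': array([0.5674438 , 0.06158405, 1.15933788])}
wrist {'mtx': array([[384.98100802,   0.        , 318.5938262 ],
       [  0.        , 384.98100802, 246.34690565],
       [  0.        ,   0.        ,   1.        ]]), 'tool_from_camera': array([[ 9.99998849e-01,  1.51706078e-03,  3.69768887e-05,
        -1.27262197e-03],
       [-1.45512876e-03,  9.51691066e-01,  3.07053737e-01,
        -7.91823990e
[... 181 characters left out ...]
ime_s': 0.15, 'joint_positions': array([ 1.37986083,  0.68978211, -0.19453842,  1.56610007,  0.15731704,
        0.90245203, -0.21511501]), 'qvel': array([ 0.00046271, -0.00328614,  0.00262261, -0.00285477,  0.00264938,
       -0.00034702, -0.0006375 ]), 'joint_efforts': array([-1.18992815e-03, -5.39933288e+01, -1.26840558e+00, -1.58718216e+01,
        9.22902283e-03,  6.45036518e-03, -1.61527666e-06]), 'ee_pos': array([ 0.13914346, -0.60882662,  0.23067564]), 'ee_rot': array([ 7.81957488e-01, -6.23331398e-01, -5.57525371e-04, -3.80467435e-04]), 'force': array([ 0.51926996,  0.53464738, -0.15193204]), 'torque': array([0.01417783, 0.04029714, 0.06371608]), 'gripper_width': 0.9985410800858993}
```

View pics/scene0.png

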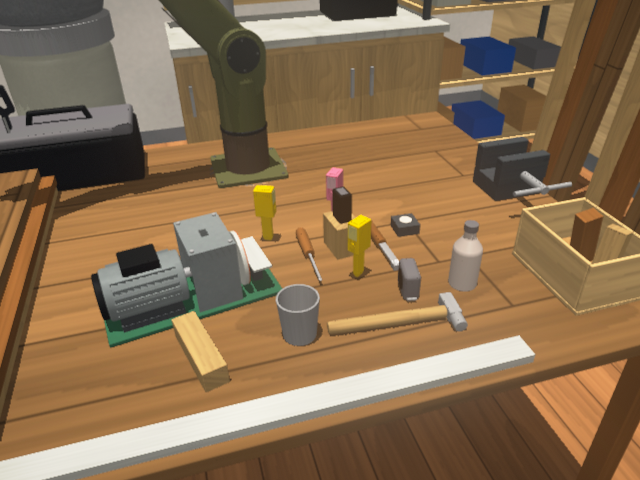

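View pics/side0.png

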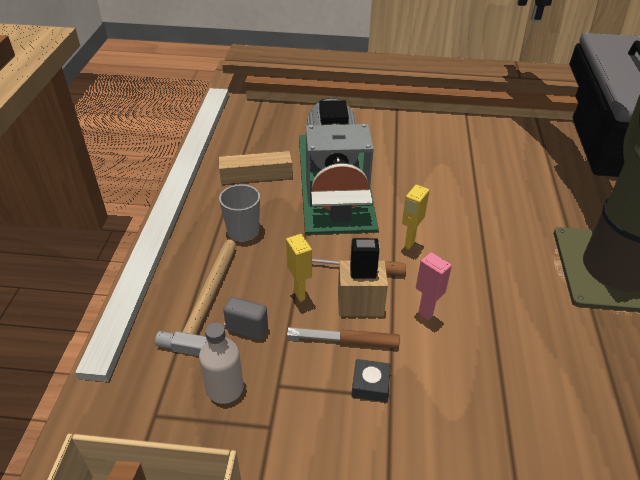

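View pics/wrist0.png

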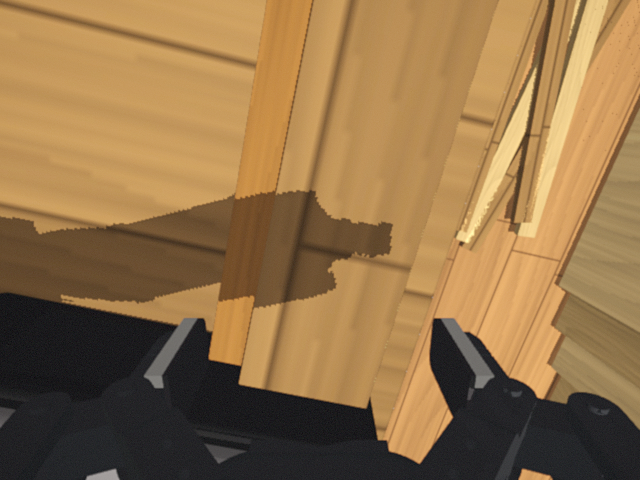

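```bash
python3 - <<'E'
import cv2
a=cv2.imread("pics/scene0.png");b=cv2.imread("pics/side0.png")
def crop(im,x,y,w,h,s,n): cv2.imwrite(n,cv2.resize(im[y:y+h,x:x+w],None,fx=s,fy=s,interpolation=cv2.INTER_CUBIC))
crop(a,170,160,260,160,3,"pics/c1.png")
crop(b,280,90,160,120,5,"pics/c2.png")
crop(b,320,230,130,180,3.3,"pics/c3.png")
E
```

```text
(no output)
```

View pics/c1.png

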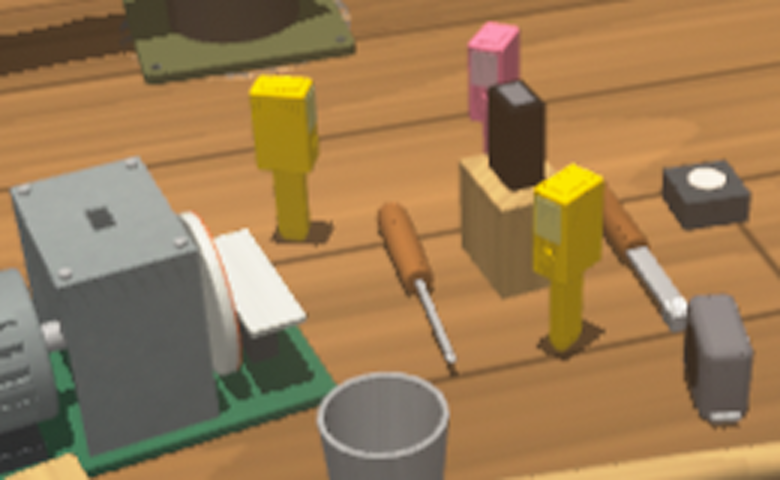

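View pics/c2.png

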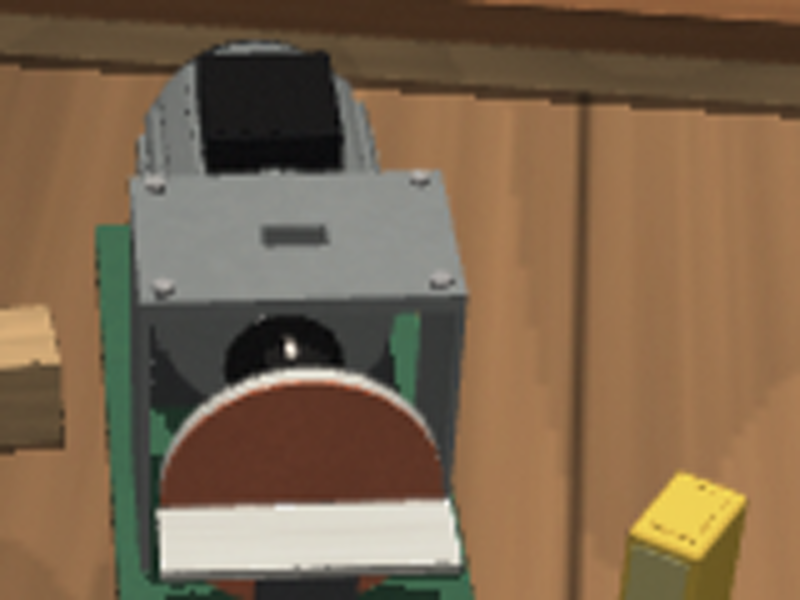

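View pics/c3.png

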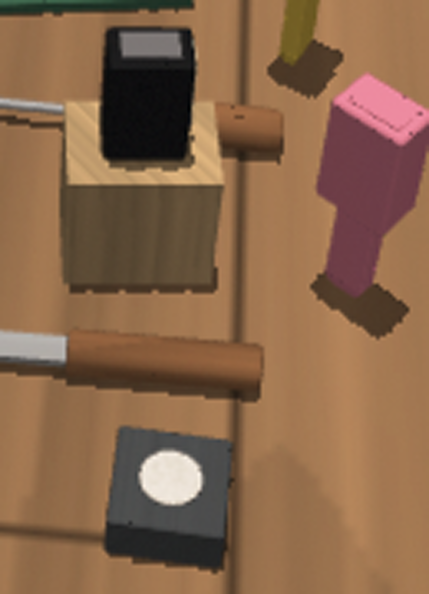

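```bash
cat > h.py <<'E'
import numpy as np, cv2
from workcell import env, eyes
from scipy.optimize import least_squares
from scipy.spatial.transform import Rotation as Ro
CM={n:eyes.camera_model(n) for n in("scene","side")}
def px(u,s,o): return (np.array(u)+.5)/s-.5+np.array(o)
def S1(*u): return px(u,3,(170,160))
def D2(*u): return px(u,5,(280,90))
def D3(*u): return px(u,3.3,(320,230))
def wristcam(p,q):
    c=eyes.camera_model("wrist");T=np.eye(4);T[:3,:3]=Ro.from_quat(q).as_matrix();T[:3,3]=p
    W=np.linalg.inv(T@c["tool_from_camera"]);return dict(mtx=c["mtx"],R=W[:3,:3],t=W[:3,3])
def proj(c,X):
    if isinstance(c,str): c=CM[c]
    v=(c["R"]@np.asarray(X).T).T+c["t"];v=v@c["mtx"].T;return v[...,:2]/v[...,2:]
def atz(c,u,z):
    if isinstance(c,str): c=CM[c]
    d=c["R"].T@np.linalg.inv(c["mtx"])@[u[0],u[1],1];o=-c["R"].T@c["t"];return o+d*(z-o[2])/d[2]
def fit(pts,x0,free=(0,1,2)):
    # pts: list (cam, uv, local xyz); pose x,y,yaw
    def r(p):
        R=Ro.from_euler('z',p[2]).as_matrix()
        return np.concatenate([proj(c,R@np.array(l)+[p[0],p[1],0])-u for c,u,l in pts])
    s=least_squares(r,x0,loss='soft_l1');return s.x,np.round(r(s.x).reshape(-1,2),1)
E
python3 - <<'E'
from h import *
print("slot",atz("side",D2(295,235),.148),atz("scene",S1(100,218),.148))
print("disc",atz("side",D3(171,477),.03),atz("scene",S1(707,179),.03))
a,b=.065,.045
P=[("side",D2(132,180),(a,-b,.148)),("side",D2(440,173),(-a,-b,.148)),("side",D2(467,298),(-a,b,.148)),("side",D2(135,303),(a,b,.148))]
Q=[("scene",S1(12,190),(-a,-b,.148)),("scene",S1(140,158),(-a,b,.148)),("scene",S1(203,238),(a,b,.148)),("scene",S1(63,283),(a,-b,.148))]
sl=atz("side",D2(295,235),.148)
for X in(P,Q,P+Q): print("plate",*fit(X,[sl[0],sl[1],0]))
a,b=.04,.03
P=[("side",D3(65,102),(a,-b,.08)),("side",D3(215,102),(-a,-b,.08)),("side",D3(222,184),(-a,b,.08)),("side",D3(66,184),(a,b,.08)),("side",D3(215,290),(-a,b,0)),("side",D3(65,285),(a,b,0))]
h0=atz("side",D3(140,143),.08)
print("holder",*fit(P,[h0[0],h0[1],0]))
a,b=.022,.015
P=[("side",D3(107,28),(a,-b,.15)),("side",D3(193,30),(-a,-b,.15)),("side",D3(194,68),(-a,b,.15)),("side",D3(104,66),(a,b,.15)),("side",D3(190,160),(-a,b,.08)),("side",D3(103,155),(a,b,.08))]
print("meter",*fit(P,[h0[0],h0[1],0]))
for n,u in dict(y1=(300,300),y2=(410,245),pink=(428,315)).items(): print(n,atz("side",u,0))
s=env.get_state();print(Ro.from_quat(s["ee_rot"]).as_matrix().round(3))
E
```

```text
slot [ 0.5590352  -0.16996688  0.148     ] [ 0.55798115 -0.16958799  0.148     ]
disc [0.46379954 0.30875781 0.03      ] [0.46442807 0.30857884 0.03      ]
plate [ 0.55946032 -0.16864988  0.15220104] [[-0.4 -0.4]
 [ 0.3  0. ]
 [-0.3  0. ]
 [ 0.3  0.2]]
plate [ 0.55466494 -0.1665368   0.19148489] [[-0.3 -1.2]
 [-0.2 -1.7]
 [ 0.   2.2]
 [ 0.4  0.5]]
plate [ 0.55895251 -0.16715187  0.17541822] [[-0.7  0.5]
 [-0.   0.1]
 [ 0.4  0. ]
 [ 1.1  1.1]
 [-0.1 -0.4]
 [ 0.4 -0.6]
 [-0.3  3.8]
 [-0.4  1.8]]
holder [0.48907403 0.13903031 0.10436233] [[ 0.1 -0.2]
 [ 0.   0.1]
 [ 0.7  0.7]
 [ 0.6  0.3]
 [-1.1 -1.3]
 [-0.6 -0. ]]
meter [0.48939493 0.13844867 0.07743463] [[-0.2 -1.3]
 [ 0.2 -1.2]
 [ 0.7 -0.1]
 [ 0.9 -0.2]
 [-1.3  1.3]
 [-0.7  2.1]]
y1 [0.59901425 0.14378683 0.        ]
y2 [ 0.39878348 -0.02447783  0.        ]
pink [ 3.67407697e-01  1.52939822e-01 -1.11022302e-16]
[[ 0.223 -0.975 -0.   ]
 [-0.975 -0.223  0.001]
 [-0.001  0.    -1.   ]]
```

Request:
play_rows --pt "3 3 1 0 0 0" --pt "6 6 2 0 0 0" --pt "9 9 3 0 0 -1" --pt "12 12 4 0 0 -2" --pt "15 15 5 0 0 -3" --pt "18 18.5 5 0 0 -4" --pt "21 21.5 5 0 0 -4" --pt "24 25 5 0 0 -4" --pt "27 28 5 0 0 -4" --pt "30 31 5 0 0 -4" --pt "33 34 5 0 0 -4" --pt "36 37 5 0 0 -4" --pt "39 40 5 0 0 -4" --pt "41 42 5 0 0 -4" --pt "42 43.9 5 0 0 -4" --pt "42 43.9 5 0 0 -4" --pt "42 43.9 5 0 0 -4" --pt "42 43.9 5 0 0 -4" --pt "42 43.9 5 0 0 -4" --jaw 100

```text
time_s: 1.73
ee_pos: [0.5581, -0.1722, 0.2811]
ee_rot: [0.759, -0.651, -0.0, 0.001]
force: [0.4, 0.5, 0.3]
gripper_width: 1.001
```

```bash
python3 - <<'E'
from h import *
s=env.get_state();im=eyes.get_image("wrist");cv2.imwrite("pics/w1.png",im)
print(s["time_s"],s["ee_pos"],s["ee_rot"],s["joint_positions"].round(2),s["force"])
np.save("w1.npy",np.r_[s["ee_pos"],s["ee_rot"]])
E
```

```text
1.7333 [ 0.55813004 -0.17224694  0.28111127] [ 7.58823393e-01 -6.51295784e-01 -9.61143967e-05  9.22407946e-04] [ 0.32  0.58 -0.16  1.63  0.11  0.95 -1.31] [0.42799991 0.51075825 0.29514765]
```

View pics/w1.png

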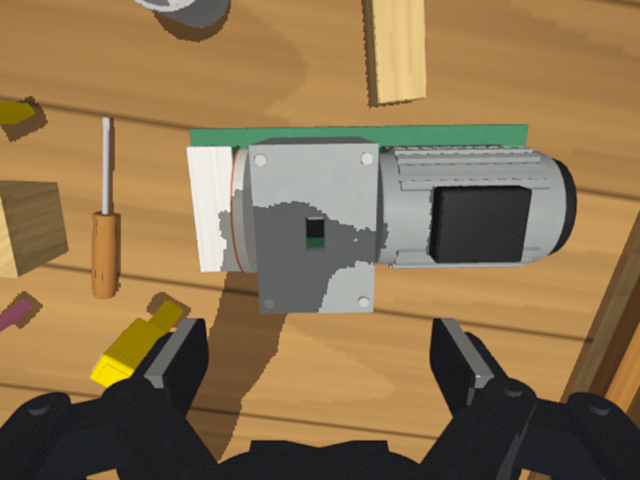

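```bash
python3 - <<'E'
from h import *
im=cv2.imread("pics/w1.png");cv2.imwrite("pics/c4.png",cv2.resize(im[125:325,215:415],None,fx=3,fy=3,interpolation=cv2.INTER_CUBIC))
E
```

```text
(no output)
```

View pics/c4.png

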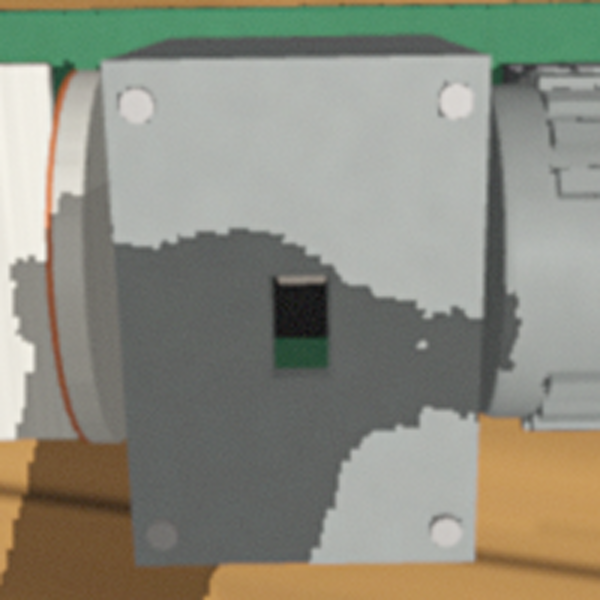

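```bash
python3 - <<'E'
from h import *
w=np.load("w1.npy");c=wristcam(w[:3],w[3:])
f=lambda *u:px(u,3,(215,125))
a,b=.065,.045
P=[(c,f(102,60),(a,b,.148)),(c,f(490,56),(a,-b,.148)),(c,f(475,560),(-a,-b,.148)),(c,f(134,563),(-a,b,.148))]
print(*fit(P,[.558,-.17,.15]))
a,b=.013,.007
P=[(c,f(273,276),(a,b,.148)),(c,f(327,276),(a,-b,.148)),(c,f(328,373),(-a,-b,.148)),(c,f(273,375),(-a,b,.148))]
print(*fit(P,[.558,-.17,.15]))
q=[atz(c,p[1],.148) for p in P];print([np.linalg.norm(q[i]-q[i-1]) for i in range(4)])
E
```

```text
[ 0.55698697 -0.16836127  0.16562212] [[ 0.   0.1]
 [ 0.1 -0.2]
 [-0.7 -0. ]
 [ 0.4  0.2]]
[ 0.55736914 -0.16827346  0.15866679] [[-0.6 -0.3]
 [ 0.4 -0.4]
 [ 0.1  0.7]
 [-0.   0.1]]
[np.float64(0.025639748921394645), np.float64(0.013265229244716332), np.float64(0.025109592718992126), np.float64(0.013895373277793555)]
```

Request:
play_rows --pt "-0.5 2 0 0 0 0" --pt "-1 5 0 0 0 -1" --pt "-2 9 0 0 0 -2" --pt "-3 13 0 0 0 -3" --pt "-4 17 0 0 0 -3.5" --pt "-5 21 0 0 0 -3.5" --pt "-6 25 0 0 0 -3.5" --pt "-6.5 28 0 0 0 -3.5" --pt "-6.8 30 0 0 0 -3.5" --pt "-6.9 31.1 0 0 0 -3.5" --pt "-6.9 31.1 0 0 0 -3.5" --pt "-6.9 31.1 0 0 0 -3.5" --pt "-6.9 31.1 0 0 0 -3.5"

```text
time_s: 2.87
ee_pos: [0.4909, 0.1379, 0.2812]
ee_rot: [0.738, -0.675, 0.001, 0.001]
force: [0.5, -0.7, -0.3]
gripper_width: 0.996
```

```bash
python3 - <<'E'
from h import *
s=env.get_state();im=eyes.get_image("wrist");cv2.imwrite("pics/w2.png",im)
print(s["time_s"],s["ee_pos"],s["ee_rot"],s["joint_positions"].round(2),s["force"])
np.save("w2.npy",np.r_[s["ee_pos"],s["ee_rot"]])
cv2.imwrite("pics/c5.png",cv2.resize(im[130:370,190:450],None,fx=2.5,fy=2.5,interpolation=cv2.INTER_CUBIC))
E
```

```text
2.8667 [0.49089393 0.13789397 0.28124262] [ 7.38198183e-01 -6.74583302e-01  6.24607025e-04  6.49090087e-04] [-0.27  0.47 -0.15  1.84  0.1   0.83 -1.95] [ 0.47311214 -0.6992363  -0.30928352]
```

View pics/w2.png

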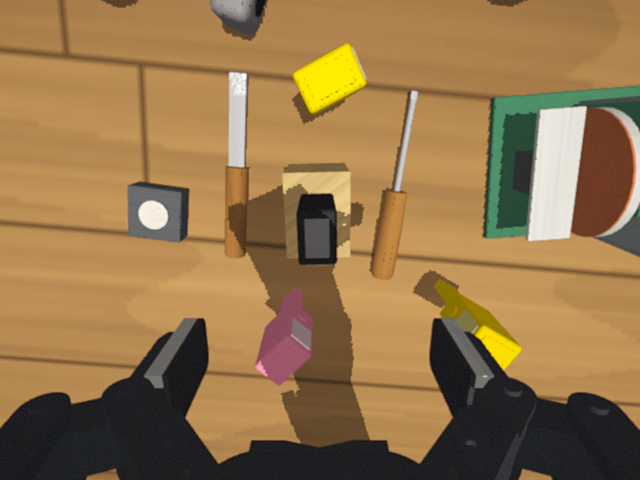

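View pics/c5.png

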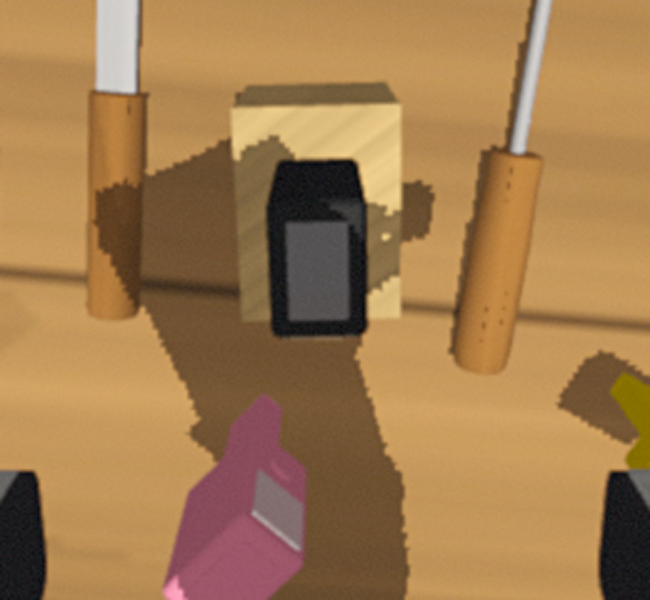

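```bash
python3 - <<'E'
from h import *
w=np.load("w2.npy");c=wristcam(w[:3],w[3:])
f=lambda *u:px(u,2.5,(190,130))
R=Ro.from_quat(w[3:]).as_matrix();print("tool x yaw",np.degrees(np.arctan2(R[1,0],R[0,0])))
a,b=.04,.03
P=[(c,f(232,107),(a,b,.08)),(c,f(400,103),(a,-b,.08)),(c,f(400,317),(-a,-b,.08)),(c,f(243,320),(-a,b,.08))]
print(*fit(P,[.489,.139,.1]))
a,b=.022,.015
P=[(c,f(268,216),(a,b,.15)),(c,f(366,213),(a,-b,.15)),(c,f(366,334),(-a,-b,.15)),(c,f(273,335),(-a,b,.15))]
print(*fit(P,[.489,.139,.1]))
q=[atz(c,p[1],.15) for p in P];print([np.linalg.norm(q[i]-q[i-1]) for i in range(4)],np.mean(q,0))
print("disc",atz(c,(153.5,214.5),.03))
E
```

```text
tool x yaw -84.84363565860647
[0.48778076 0.13988097 0.11472619] [[-0.2  0.1]
 [ 0.3  0.1]
 [ 0.1 -0.2]
 [-0.2 -0. ]]
[0.48410172 0.13955211 0.11032734] [[-1.  -2.1]
 [ 0.9 -1.6]
 [ 1.1  6.2]
 [-0.9  6.5]]
[np.float64(0.037147602434139324), np.float64(0.028683603175945344), np.float64(0.03771999714219489), np.float64(0.028318839608696005)] [0.48598866 0.13973044 0.15      ]
disc [0.4617776  0.31010689 0.03      ]
```

Request:
play_rows --pt "-0.3 0.2 -2 0 0 1.1" --pt "-0.3 0.2 -4.5 0 0 1.1" --pt "-0.3 0.2 -7 0 0 1.1" --pt "-0.3 0.2 -9.5 0 0 1.1" --pt "-0.3 0.2 -12 0 0 1.1" --pt "-0.3 0.2 -14.5 0 0 1.1" --pt "-0.3 0.2 -16.5 0 0 1.1" --pt "-0.3 0.2 -17.5 0 0 1.1" --pt "-0.3 0.2 -17.8 0 0 1.1" --pt "-0.3 0.2 -17.8 0 0 1.1" --pt "-0.3 0.2 -17.8 0 0 1.1" --pt "-0.3 0.2 -17.8 0 0 1.1"

```text
time_s: 3.92
ee_pos: [0.4883, 0.1427, 0.1045]
ee_rot: [0.746, -0.666, 0.001, -0.001]
force: [-0.5, -0.2, 1.0]
gripper_width: 1.003
```

```bash
python3 - <<'E'
from h import *
s=env.get_state();cv2.imwrite("pics/w3.png",eyes.get_image("wrist"))
print(s["time_s"],s["ee_pos"],s["ee_rot"],s["force"])
im=eyes.get_image("side");cv2.imwrite("pics/s3.png",im)
E
```

```text
3.9167 [0.48828214 0.14272634 0.10445847] [ 7.45742988e-01 -6.66232724e-01  6.19186896e-04 -9.84449046e-04] [-0.46065772 -0.21854038  1.03675247]
```

View pics/w3.png

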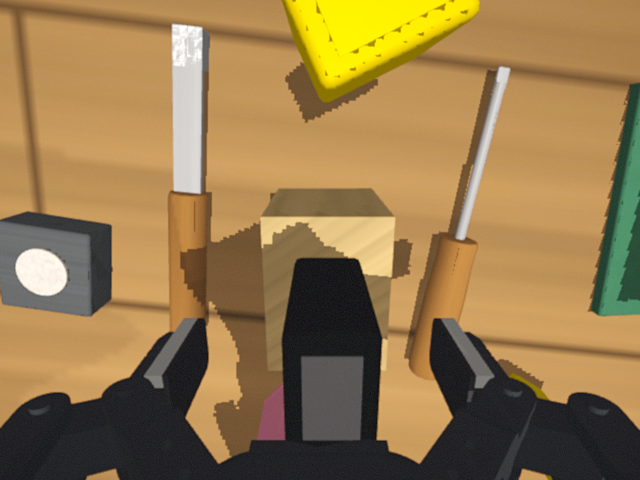

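View pics/s3.png

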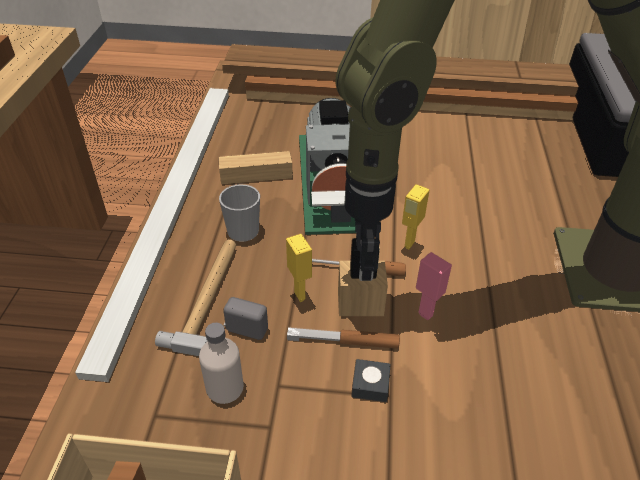

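Request:
play_rows --pt "0 -0.3 0 0 0 0" --pt "0 -0.3 0 0 0 0" --pt "0 -0.3 0 0 0 0"

```text
time_s: 4.27
ee_pos: [0.4875, 0.1394, 0.1036]
ee_rot: [0.746, -0.666, 0.0, -0.0]
force: [1.2, -0.4, -0.2]
gripper_width: 0.999
```

Request:
play_rows --pt "0 0 0 0 0 0" --pt "0 0 0 0 0 0" --pt "0 0 0 0 0 0" --pt "0 0 0 0 0 0" --pt "0 0 0 0 0 0" --pt "0 0 0 0 0 0" --pt "0 0 0 0 0 0" --pt "0 0 0 0 0 0" --pt "0 0 0 0 0 0" --pt "0 0 0 0 0 0" --pt "0 0 0 0 0 0" --pt "0 0 0 0 0 0" --jaw 0 --newtons 60

```text
time_s: 5.27
ee_pos: [0.4873, 0.1397, 0.1034]
ee_rot: [0.746, -0.666, 0.0, 0.0]
force: [0.2, -0.2, 2.6]
gripper_width: 0.341
```

```bash
python3 - <<'E'
from h import *
s=env.get_state();cv2.imwrite("pics/w4.png",eyes.get_image("wrist"))
R=Ro.from_quat(s["ee_rot"]).as_matrix();print(s["time_s"],s["ee_pos"],R.round(4),s["force"],s["gripper_width"]*85, np.degrees(np.arctan2(R[1,0],R[0,0])))
E
```

```text
5.2667 [0.48733762 0.13965847 0.10336944] [[ 1.128e-01 -9.936e-01  0.000e+00]
 [-9.936e-01 -1.128e-01 -2.000e-04]
 [ 2.000e-04 -0.000e+00 -1.000e+00]] [ 0.21388205 -0.18297787  2.56552103] 29.01867391345667 -83.52044297236644
```

View pics/w4.png

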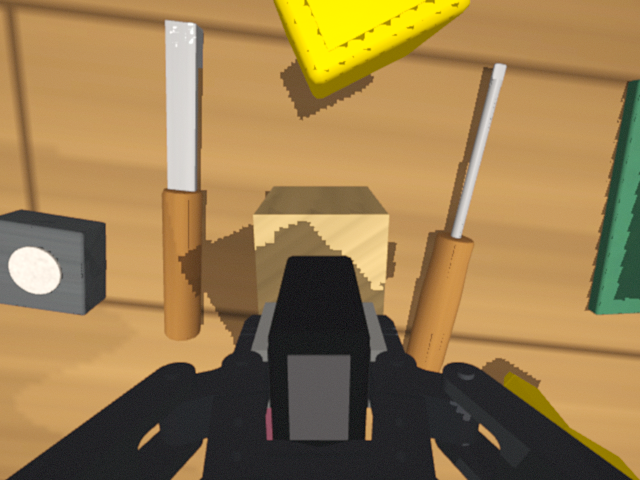

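Request:
play_rows --pt "0 0 0.5 0 0 0" --pt "0 0 1.2 0 0 0" --pt "0 0 2.2 0 0 0" --pt "0 0 3.4 0 0 0" --pt "0 0 4.6 0 0 0" --pt "0 0 5.8 0 0 0" --pt "0 0 7 0 0 0" --pt "0 0 8.2 0 0 0" --pt "0 0 9.4 0 0 0" --pt "0 0 10 0 0 0" --pt "0 0 10 0 0 0" --pt "0 0 10 0 0 0" --pt "0 0 10 0 0 0"

```text
time_s: 6.4
ee_pos: [0.4869, 0.1395, 0.2029]
ee_rot: [0.746, -0.666, -0.0, 0.0]
force: [-0.2, 0.7, -2.8]
gripper_width: 0.34
```

```bash
python3 - <<'E'
from h import *
s=env.get_state()
p=s["ee_pos"];print(s["time_s"],p,s["force"],s["gripper_width"])
for n in("wrist","side","scene"): 
    im=eyes.get_image(n);cv2.imwrite(f"pics/{n}5.png",im)
    if n!="wrist":
        u=proj(n,p).astype(int);print(n,u);x,y=u[0]-60,u[1]-60
        cv2.imwrite(f"pics/{n}5c.png",cv2.resize(im[y:y+140,x:x+140],None,fx=4,fy=4,interpolation=cv2.INTER_CUBIC));print(x,y)
E
```

```text
6.4 [0.48689366 0.13951215 0.20290546] [-0.17919628  0.69024199 -2.76781703] 0.33989775267982464
side [368 219]
308 159
scene [341 168]
281 108
```

View pics/wrist5.png

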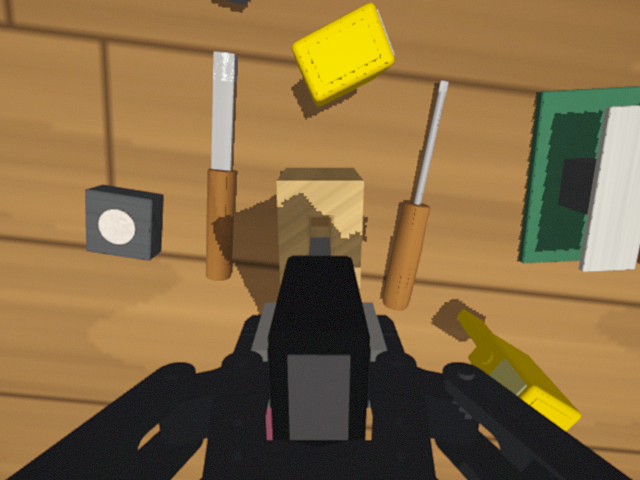

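View pics/side5c.png

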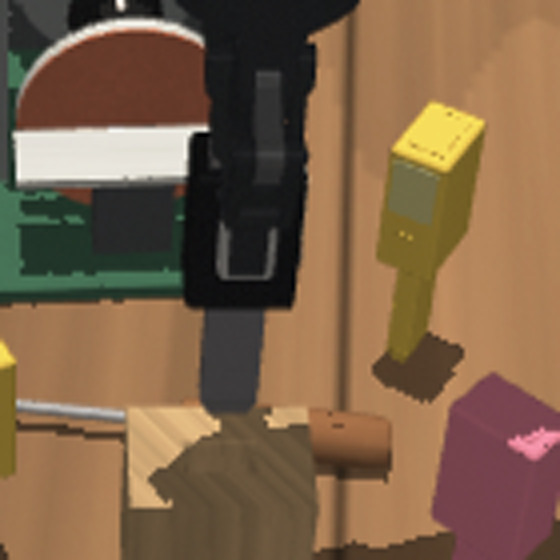

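View pics/scene5c.png

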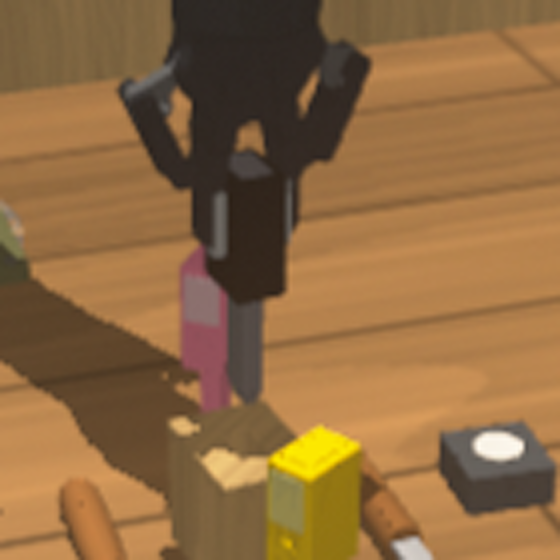

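```bash
cat >> h.py <<'E'
def fitxy(pts,yaw,tz,x0):
    def r(p):
        R=Ro.from_euler('z',yaw).as_matrix()
        return np.concatenate([proj(c,R@np.array(l)+[p[0],p[1],p[2]+tz])-u for c,u,l in pts]+[[ (p[2])*300]])
    s=least_squares(r,[*x0,0]);return s.x,np.round(r(s.x)[:-1].reshape(-1,2),1)
E
python3 - <<'E'
from h import *
fd=lambda *u:px(u,4,(308,159)); fs=lambda *u:px(u,4,(281,108))
a,b=.022,.015
P=[("side",fd(185,305),(a,b,.07)),("side",fd(296,309),(-a,b,.07)),("side",fd(203,310),(.012,.006,.068)),("side",fd(265,312),(-.012,.006,.068)),("side",fd(230,411),(0,.003,0))]
Q=[("scene",fs(208,278),(-a,-b,.07)),("scene",fs(237,302),(a,-b,.07)),("scene",fs(286,292),(a,b,.07)),("scene",fs(247,403),(.008,0,0))]
for X in(P,Q,P+Q): print(*fitxy(X,.113,.1095,(.487,.1395)))
E
```

```text
[ 0.48891108  0.13883324 -0.00055106] [[-0.3  2.2]
 [-0.5  1.2]
 [ 1.1 -2. ]
 [ 0.5 -2.5]
 [-0.9  1. ]]
[ 4.85268666e-01  1.39980790e-01 -4.48104348e-04] [[-1.2 -1.6]
 [-0.1  1. ]
 [ 0.4  0.7]
 [ 1.  -0.3]]
[0.48868215 0.13951255 0.00051782] [[-0.1  2. ]
 [-0.3  1. ]
 [ 1.2 -2.2]
 [ 0.7 -2.7]
 [-0.7  0.9]
 [-1.  -1.3]
 [ 0.2  1.4]
 [ 0.7  1.1]
 [ 1.2  0.1]]
```

Request:
play_rows --pt "-0.2 1 0 0 0 0" --pt "-0.5 3 0 0 0 0" --pt "-0.8 5.5 0 0 0 0" --pt "-1.2 8 0 0 0 0" --pt "-1.6 10.5 0 0 0 0" --pt "-1.9 13 0 0 0 0" --pt "-2.2 15 0 0 0 0" --pt "-2.4 16.3 -0.5 0 0 0" --pt "-2.4 16.9 -1.5 0 0 0" --pt "-2.4 16.9 -2.5 0 0 0" --pt "-2.4 16.9 -3 0 0 0" --pt "-2.4 16.9 -3 0 0 0" --pt "-2.4 16.9 -3 0 0 0" --pt "-2.4 16.9 -3 0 0 0"

```text
time_s: 7.72
ee_pos: [0.4639, 0.3075, 0.1734]
ee_rot: [0.745, -0.667, 0.0, 0.0]
force: [-0.4, -0.2, -2.5]
gripper_width: 0.342
```

```bash
python3 - <<'E'
from h import *
s=env.get_state()
p=s["ee_pos"];print(s["time_s"],p,s["force"],s["gripper_width"],Ro.from_quat(s["ee_rot"]).as_matrix().round(3))
for n in("side","scene"): 
    im=eyes.get_image(n);cv2.imwrite(f"pics/{n}6.png",im)
    u=proj(n,p).astype(int);x,y=u[0]-60,u[1]-60
    cv2.imwrite(f"pics/{n}6c.png",cv2.resize(im[y:y+160,x:x+140],None,fx=3.7,fy=3.7,interpolation=cv2.INTER_CUBIC));print(n,x,y)
E
```

```text
7.7167 [0.46392052 0.30747285 0.17337234] [-0.37686901 -0.16022951 -2.54996686] 0.3424270613597345 [[ 0.111 -0.994  0.   ]
 [-0.994 -0.111 -0.001]
 [ 0.001 -0.    -1.   ]]
side 318 255
scene 349 105
```

View pics/side6c.png

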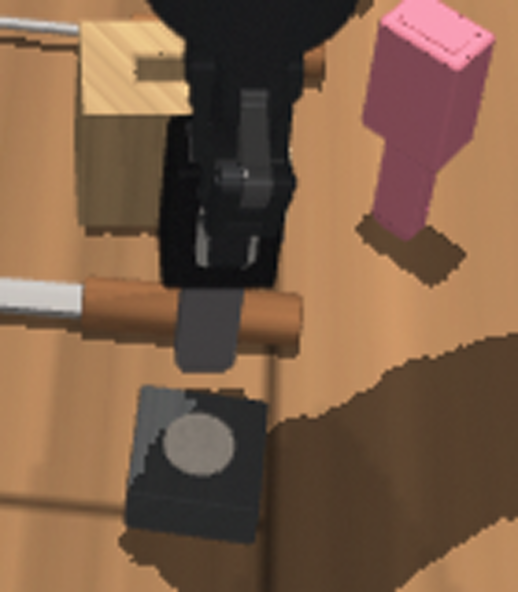

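View pics/scene6c.png

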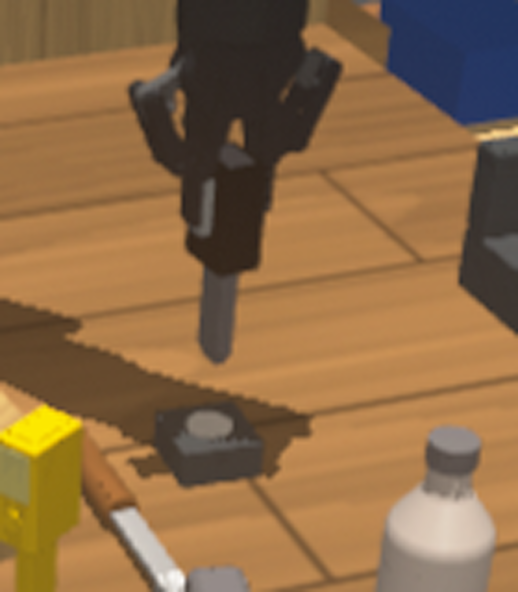

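```bash
python3 - <<'E'
from h import *
print("lens",atz("side",px((205,371),3.7,(318,255)),.08)-[0,.003,0],atz("scene",px((217,362),3.7,(349,105)),.08)-[.006,0,0])
print("disc",atz("side",px((199,445),3.7,(318,255)),.03),atz("scene",px((210,425),3.7,(349,105)),.03))
E
```

```text
lens [0.46489172 0.30500419 0.08      ] [0.46354611 0.30766766 0.08      ]
disc [0.46382297 0.31007659 0.03      ] [0.46517589 0.30840255 0.03      ]
```

Request:
play_rows --pt "0 0.2 0 0 0 0" --pt "0 0.2 0 0 0 0" --pt "0 0.2 0 0 0 0" --pt "0 0.2 0 0 0 0" --pt "0 0.2 0 0 0 0" --pt "0 0.2 0 0 0 0" --pt "0 0.2 0 0 0 0" --pt "0 0.2 0 0 0 0" --pt "0 0.2 0 0 0 0" --pt "0 0.2 0 0 0 0" --pt "0 0.2 0 0 0 0" --pt "0 0.2 0 0 0 0" --pt "0 0.2 0 0 0 0" --pt "0 0.2 0 0 0 0" --pt "0 0.2 0 0 0 0" --pt "0 0.2 0 0 0 0" --pt "0 0.2 0 0 0 0" --pt "0 0.2 0 0 0 0" --pt "0 0.2 0 0 0 0" --pt "0 0.2 0 0 0 0"

```text
time_s: 9.48
ee_pos: [0.4634, 0.3107, 0.1733]
ee_rot: [0.746, -0.666, 0.0, -0.0]
force: [-0.0, 0.9, -3.3]
gripper_width: 0.345
```

Request:
play_rows --pt "0 0 0 0 0 0" --pt "0 0 0 0 0 0" --pt "0 0 0 0 0 0" --pt "0 0 0 0 0 0" --pt "0 0 0 0 0 0" --pt "0 0 0 0 0 0" --pt "0 0 0 0 0 0" --pt "0 0 0 0 0 0" --pt "0 0 0 0 0 0" --pt "0 0 0 0 0 0"

```text
time_s: 10.32
ee_pos: [0.4633, 0.3107, 0.1733]
ee_rot: [0.746, -0.666, 0.0, 0.0]
force: [0.3, -0.5, -3.0]
gripper_width: 0.345
```

Request:
play_rows --pt "0 0 2 0 0 0" --pt "0 0 5 0 0 0" --pt "0 0 8 0 0 0" --pt "0.2 -1 10.5 0 0 0" --pt "0.6 -3 11.5 0 0 0" --pt "1.2 -6 11.5 0 0 0.5" --pt "1.8 -9 11.5 0 0 1" --pt "2.4 -12.5 11.5 0 0 1.5" --pt "3.1 -16 11.5 0 0 2" --pt "3.8 -19.5 11.5 0 0 2.5" --pt "4.5 -23 11.5 0 0 2.7" --pt "5.2 -26.5 11.5 0 0 2.7" --pt "5.8 -30 11.5 0 0 2.7" --pt "6.5 -33.5 11.5 0 0 2.7" --pt "7.2 -37 11.5 0 0 2.7" --pt "7.9 -40.5 11.5 0 0 2.7" --pt "8.5 -43.5 11.5 0 0 2.7" --pt "9 -46 11.5 0 0 2.7" --pt "9.3 -47.5 11.5 0 0 2.7" --pt "9.3 -47.9 11.5 0 0 2.7"

```text
time_s: 11.98
ee_pos: [0.5561, -0.1728, 0.288]
ee_rot: [0.76, -0.65, 0.001, 0.001]
force: [0.3, -0.6, -2.8]
gripper_width: 0.345
```

Request:
play_rows --pt "0 0 -2 0 0 0" --pt "0 0 -2 0 0 0" --pt "0 0 -2 0 0 0" --pt "0 0 -2 0 0 0"

```text
time_s: 12.32
ee_pos: [0.5565, -0.1669, 0.2688]
ee_rot: [0.762, -0.648, -0.0, -0.0]
force: [-0.0, -0.2, -2.9]
gripper_width: 0.345
```

```bash
python3 - <<'E'
from h import *
s=env.get_state()
p=s["ee_pos"];R=Ro.from_quat(s["ee_rot"]).as_matrix();print(s["time_s"],p,s["force"],s["gripper_width"],R.round(4),90+np.degrees(np.arctan2(R[1,0],R[0,0])))
np.save("w7.npy",np.r_[p,s["ee_rot"]])
for n in("wrist","side","scene"): 
    im=eyes.get_image(n);cv2.imwrite(f"pics/{n}7.png",im)
    if n=="wrist":continue
    u=proj(n,p).astype(int);x,y=u[0]-60,u[1]-60
    cv2.imwrite(f"pics/{n}7c.png",cv2.resize(im[y:y+140,x:x+140],None,fx=4,fy=4,interpolation=cv2.INTER_CUBIC));print(n,x,y)
E
```

```text
12.3167 [ 0.55648952 -0.16690097  0.26877949] [-0.03715616 -0.15157272 -2.9152259 ] 0.3446714617731191 [[ 1.615e-01 -9.869e-01  1.000e-04]
 [-9.869e-01 -1.615e-01  6.000e-04]
 [-6.000e-04 -2.000e-04 -1.000e+00]] 9.292586788840822
side 281 23
scene 134 116
```

View pics/side7c.png

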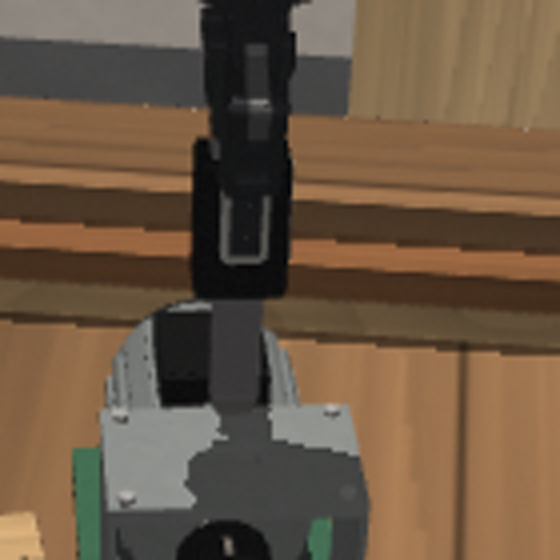

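View pics/scene7c.png

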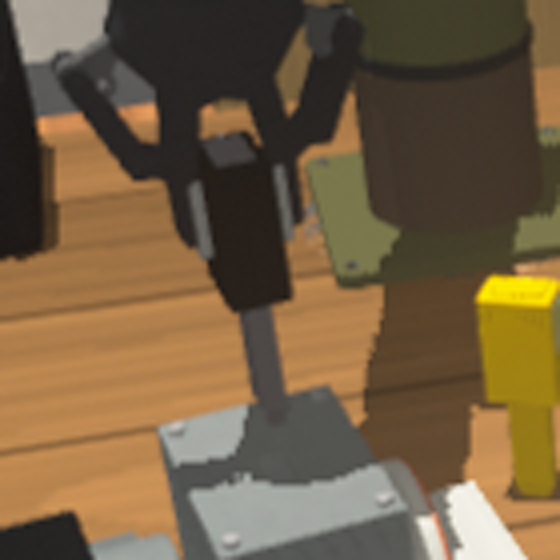

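View pics/wrist7.png

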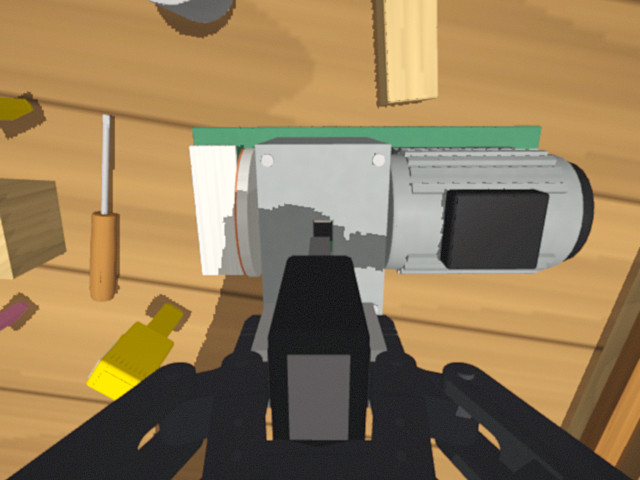

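```bash
python3 - <<'E'
from h import *
im=cv2.imread("pics/wrist7.png");cv2.imwrite("pics/c8.png",cv2.resize(im[130:280,240:400],None,fx=5,fy=4*1.25*0+5,interpolation=cv2.INTER_CUBIC)[:600])
im=cv2.imread("pics/side7.png");cv2.imwrite("pics/c9.png",np.clip(cv2.resize(im[90:155,300:380],None,fx=8,fy=8,interpolation=cv2.INTER_CUBIC)*1.8,0,255))
w=np.load("w7.npy");c=wristcam(w[:3],w[3:])
for z in (.1755,.185): print(proj(c,w[:3]+[0,0,z-w[2]]), proj("side",np.r_[w[:2],z]))
print(proj(c,[.5575,-.1685,.148]))
E
```

```text
[320.66216568 250.27391965] [340.17861378 125.90760757]
[320.7233538  255.08423046] [340.33720875 121.80496312]
[322.94204469 237.14163956][ WARN:0@0.940] global loadsave.cpp:1063 imwrite_ Unsupported depth image for selected encoder is fallbacked to CV_8U.
```

View pics/c8.png

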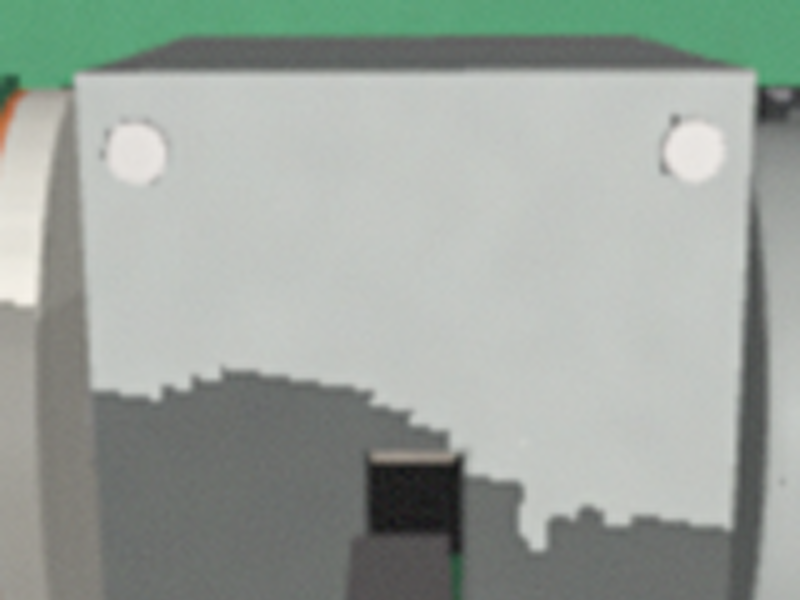

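View pics/c9.png

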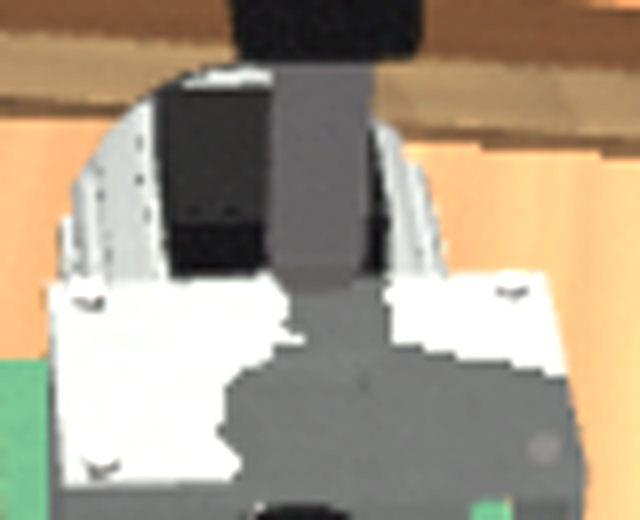

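```bash
python3 - <<'E'
from h import *
w=np.load("w7.npy");c=wristcam(w[:3],w[3:])
R=Ro.from_euler('z',.1622).as_matrix()
cr=lambda X:(proj(c,X)-[240,130]+.5)*5-.5
for l in [(.008,.003,0),(.008,-.003,0),(.012,.006,.01),(.012,-.006,.01),(.012,.006,.05),(.012,-.006,.05)]: print(l,cr(w[:3]+[0,0,-.0934]+R@l))
for y in (.1587,.1656):
  R=Ro.from_euler('z',y).as_matrix()
  for l in [(.013,.007,0),(.013,-.007,0),(.065,.045,0),(.065,-.045,0)]: print(l,cr(np.array([.5575,-.1685,.148])+R@l))
E
```

```text
(0.008, 0.003, 0) [382.15992221 543.99321424]
(0.008, -0.003, 0) [428.8389441 544.0721516]
(0.012, 0.006, 0.01) [357.13834077 536.14620097]
(0.012, -0.006, 0.01) [454.73479475 536.31100896]
(0.012, 0.006, 0.05) [349.46599236 646.00204319]
(0.012, -0.006, 0.05) [465.7700036  646.20237042]
(0.013, 0.007, 0) [367.89533148 449.13221589]
(0.013, -0.007, 0) [467.07213913 449.6348548 ]
(0.065, 0.045, 0) [82.11977945 66.77937164]
(0.065, -0.045, 0) [759.46750164  70.27689832]
(0.013, 0.007, 0) [367.26088148 449.46411051]
(0.013, -0.007, 0) [466.44109277 449.30078551]
(0.065, 0.045, 0) [78.85861899 69.19001071]
(0.065, -0.045, 0) [756.22999206  67.85539358]
```

Request:
play_rows --pt "0 -0.2 0 0 0 0" --pt "0 -0.2 -0.5 0 0 0" --pt "0 -0.2 -1 0 0 0" --pt "0 -0.2 -1.6 0 0 0" --pt "0 -0.2 -2.2 0 0 0" --pt "0 -0.2 -2.2 0 0 0" --pt "0 -0.2 -2.2 0 0 0" --pt "0 -0.2 -2.2 0 0 0" --pt "0 -0.2 -2.2 0 0 0"

```text
time_s: 13.22
ee_pos: [0.5566, -0.1703, 0.2465]
ee_rot: [0.761, -0.648, 0.0, -0.0]
force: [-0.3, -0.2, -3.0]
gripper_width: 0.347
```

```bash
python3 - <<'E'
from h import *
s=env.get_state();p=s["ee_pos"]
im=eyes.get_image("wrist");cv2.imwrite("pics/w9.png",im);cv2.imwrite("pics/c10.png",cv2.resize(im[130:270,240:400],None,fx=5,fy=5,interpolation=cv2.INTER_CUBIC)[:600])
im=eyes.get_image("side");cv2.imwrite("pics/s9.png",im);cv2.imwrite("pics/c11.png",np.uint8(np.clip(cv2.resize(im[90:155,300:380],None,fx=8,fy=8,interpolation=cv2.INTER_CUBIC)*1.8,0,255)))
print(s["time_s"],p,s["force"],s["gripper_width"])
w=np.r_[p,s["ee_rot"]];c=wristcam(w[:3],w[3:])
R=Ro.from_euler('z',.1622).as_matrix()
cr=lambda X:(proj(c,X)-[240,130]+.5)*5-.5
for l in [(.012,.006,.01),(.012,-.006,.01)]: print(l,cr(w[:3]+[0,0.0006,-.0934]+R@l))
for l in [(.013,.007,0),(.013,-.007,0),(.065,.045,0),(.065,-.045,0)]: print(l,cr(np.array([.5569,-.1682,.148])+R@l))
E
```

```text
13.2167 [ 0.5565966  -0.17032532  0.24652271] [-0.30970691 -0.15154755 -3.02061076] 0.3465041884446876
(0.012, 0.006, 0.01) [351.54892937 535.70570658]
(0.012, -0.006, 0.01) [449.15207713 535.66460793]
(0.013, 0.007, 0) [335.1132149  491.46822843]
(0.013, -0.007, 0) [442.65716675 491.42202463]
(0.065, 0.045, 0) [19.12069444 79.31525475]
(0.065, -0.045, 0) [757.44282482  78.93923759]
```

View pics/c10.png

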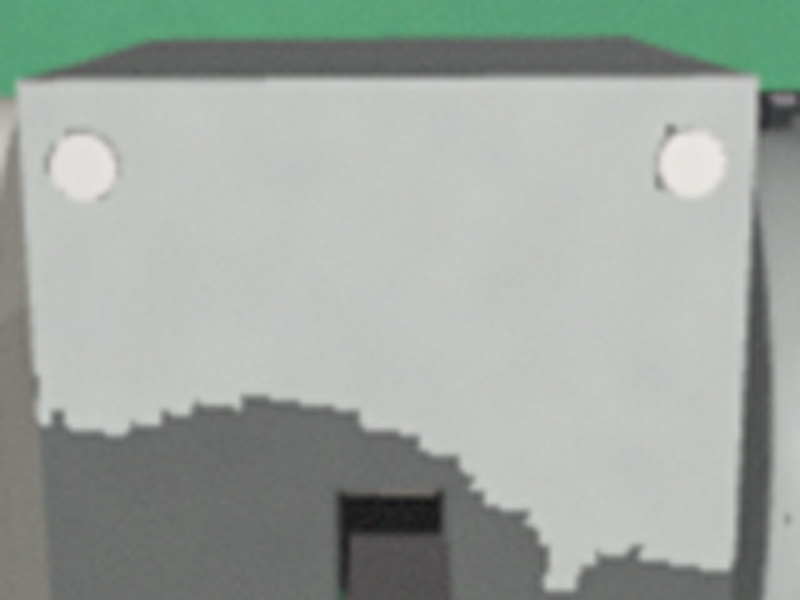

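View pics/c11.png

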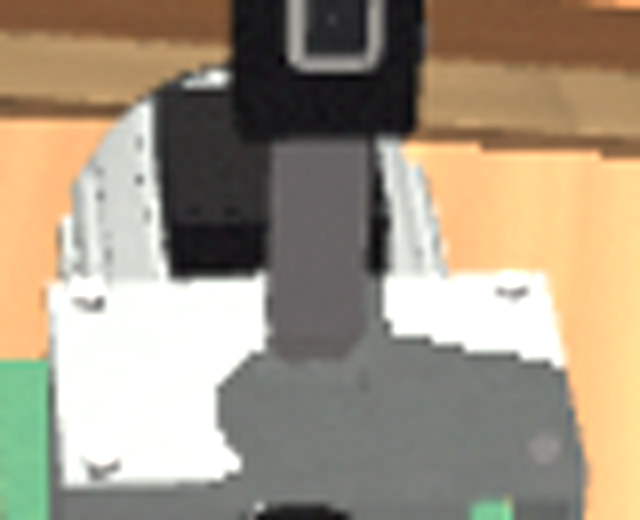

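Request:
play_rows --pt "0 0.15 0 0 0 0" --pt "0 0.15 0 0 0 0" --pt "0 0.15 0 0 0 0" --pt "0 0.15 -0.3 0 0 0" --pt "0 0.15 -0.6 0 0 0" --pt "0 0.15 -0.9 0 0 0" --pt "0 0.15 -1.1 0 0 0" --pt "0 0.15 -1.1 0 0 0" --pt "0 0.15 -1.1 0 0 0" --pt "0 0.15 -1.1 0 0 0"

```text
time_s: 14.15
ee_pos: [0.5564, -0.1688, 0.2353]
ee_rot: [0.761, -0.648, 0.0, -0.0]
force: [0.6, -0.1, -2.9]
gripper_width: 0.341
```

```bash
python3 - <<'E'
from h import *
s=env.get_state();p=s["ee_pos"]
im=eyes.get_image("wrist");cv2.imwrite("pics/c12.png",cv2.resize(im[150:270,240:400],None,fx=5,fy=5,interpolation=cv2.INTER_CUBIC)[:600])
print(s["time_s"],p,s["force"],s["torque"],s["gripper_width"])
E
```

```text
14.15 [ 0.55644497 -0.16881134  0.23534654] [ 0.58785169 -0.05642168 -2.86791139] [-0.05941784 -0.03696014 -0.02718119] 0.34141144970140086
```

View pics/c12.png

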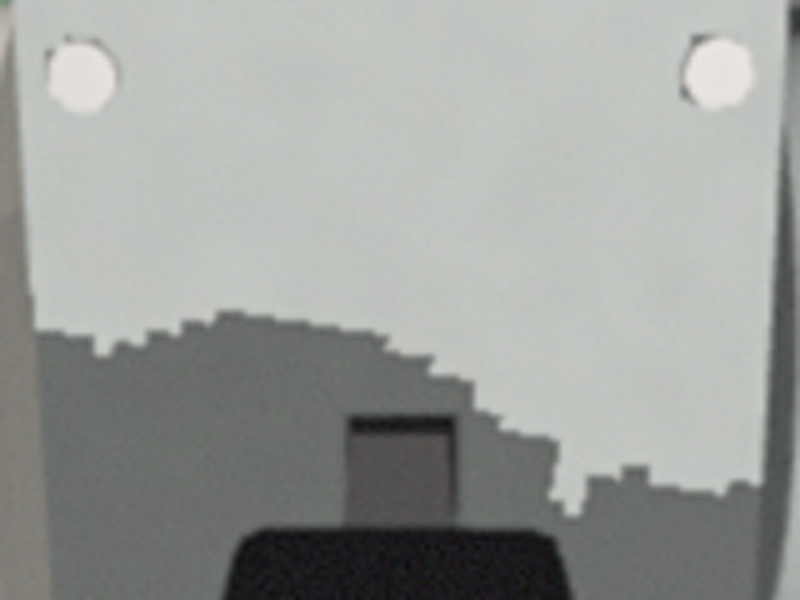

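Request:
play_rows --pt "0.03 -0.05 0 0 0 0" --pt "0.03 -0.05 -0.2 0 0 0" --pt "0.03 -0.05 -0.4 0 0 0" --pt "0.03 -0.05 -0.6 0 0 0" --pt "0.03 -0.05 -0.8 0 0 0" --pt "0.03 -0.05 -1 0 0 0" --pt "0.03 -0.05 -1 0 0 0" --pt "0.03 -0.05 -1 0 0 0"

```text
time_s: 14.87
ee_pos: [0.5565, -0.1693, 0.2251]
ee_rot: [0.761, -0.648, -0.0, 0.0]
force: [-0.2, 0.6, -1.6]
gripper_width: 0.342
```

```bash
python3 - <<'E'
from h import *
s=env.get_state();p=s["ee_pos"]
im=eyes.get_image("wrist");cv2.imwrite("pics/c13.png",cv2.resize(im[150:270,240:400],None,fx=5,fy=5,interpolation=cv2.INTER_CUBIC)[:600])
print(s["time_s"],p,s["force"],s["torque"],s["gripper_width"])
E
```

```text
14.8667 [ 0.55651915 -0.16927428  0.22511655] [-0.17209936  0.64294636 -1.5945542 ] [-0.02608916 -0.01793376 -0.07682337] 0.34164929448924797
```

View pics/c13.png

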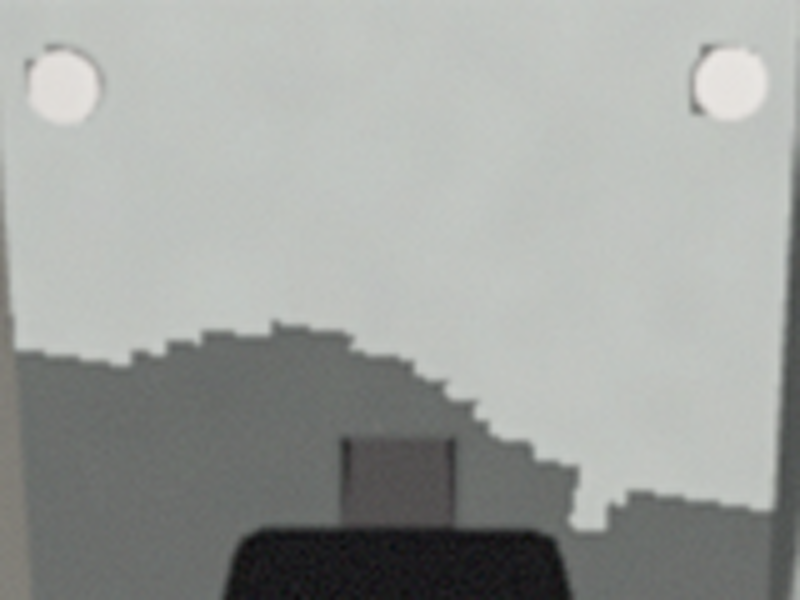

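Request:
play_rows --pt "-0.07 0 0 0 0 0" --pt "-0.07 0 0 0 0 0" --pt "-0.07 0 -0.2 0 0 0" --pt "-0.07 0 -0.4 0 0 0" --pt "-0.07 0 -0.6 0 0 0" --pt "-0.07 0 -0.8 0 0 0" --pt "-0.07 0 -0.8 0 0 0" --pt "-0.07 0 -0.8 0 0 0"

```text
time_s: 15.58
ee_pos: [0.5558, -0.1693, 0.2171]
ee_rot: [0.761, -0.648, -0.0, 0.0]
force: [0.6, 0.3, -3.5]
gripper_width: 0.344
```

```bash
python3 - <<'E'
from h import *
s=env.get_state();p=s["ee_pos"]
im=eyes.get_image("wrist");cv2.imwrite("pics/c14.png",cv2.resize(im[150:270,240:400],None,fx=5,fy=5,interpolation=cv2.INTER_CUBIC)[:600])
print(s["time_s"],p,s["force"],s["torque"],s["gripper_width"])
E
```

```text
15.5833 [ 0.55584873 -0.16926214  0.21710675] [ 0.55563415  0.28814478 -3.50811414] [ 0.06176587  0.0003467  -0.01250771] 0.3443288417338454
```

View pics/c14.png

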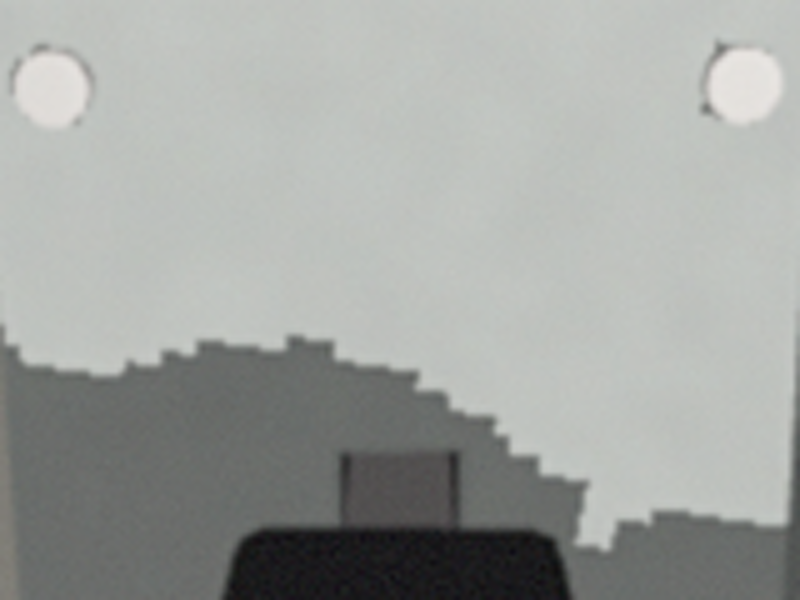

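Request:
play_rows --pt "0 0 -0.2 0 0 0" --pt "0 0 -0.4 0 0 0" --pt "0 0 -0.6 0 0 0" --pt "0 0 -0.8 0 0 0" --pt "0 0 -1 0 0 0" --pt "0 0 -1.2 0 0 0" --pt "0 0 -1.3 0 0 0" --pt "0 0 -1.3 0 0 0" --pt "0 0 -1.3 0 0 0" --pt "0 0 -1.3 0 0 0" --pt "0 0 -1.3 0 0 0" --pt "0 0 -1.3 0 0 0" --pt "0 0 -1.3 0 0 0"

```text
time_s: 16.72
ee_pos: [0.556, -0.1693, 0.2044]
ee_rot: [0.761, -0.648, 0.0, -0.0]
force: [0.4, -0.5, -3.7]
gripper_width: 0.342
```

```bash
python3 - <<'E'
from h import *
s=env.get_state();p=s["ee_pos"]
print(s["time_s"],p,s["force"],s["torque"],s["gripper_width"],np.abs(s["qvel"]).max(),Ro.from_quat(s["ee_rot"]).as_matrix()[2].round(4))
for n in("side","scene"):
    im=eyes.get_image(n);cv2.imwrite(f"pics/{n}15.png",im)
im=cv2.imread("pics/side15.png");cv2.imwrite("pics/c15.png",np.uint8(np.clip(cv2.resize(im[80:180,295:395],None,fx=6,fy=6,interpolation=cv2.INTER_CUBIC)*1.8,0,255)))
im=cv2.imread("pics/scene15.png");cv2.imwrite("pics/c16.png",cv2.resize(im[130:270,140:280],None,fx=4,fy=4,interpolation=cv2.INTER_CUBIC))
E
```

```text
16.7167 [ 0.55600611 -0.16930866  0.20441226] [ 0.35506576 -0.46674706 -3.67748812] [-0.00628371 -0.01259921 -0.03100893] 0.3422078540449122 0.0018196190408600729 [ 2.e-04 -2.e-04 -1.e+00]
```

View pics/c15.png

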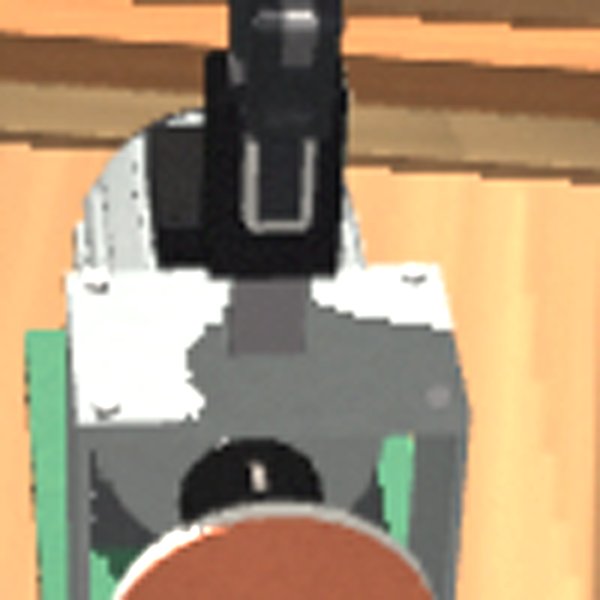

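View pics/c16.png

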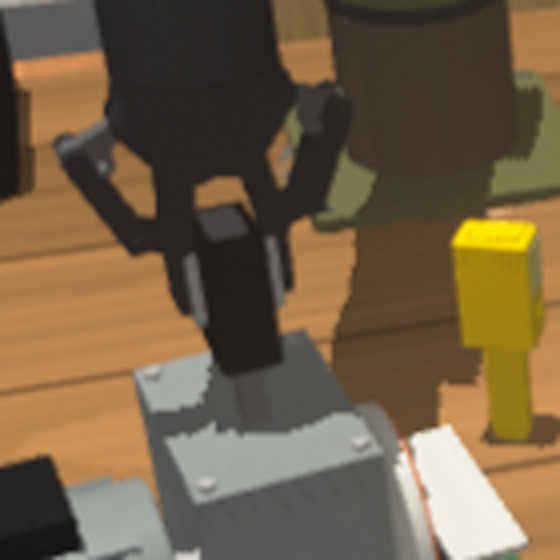

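```bash
python3 - <<'E'
from h import *
for z in(.171,.181,.191): print(z,(proj("side",[.556,-.1537,z])-[295,80]+.5)*6-.5)
print((proj("side",[.5565,-.1622,.148])-[295,80]+.5)*6-.5)
env.job_done()
E
```

```text
0.171 [271.37825113 311.58417088]
0.181 [272.37294376 285.71841709]
0.191 [273.37927355 259.55005327]
[269.71008288 355.55322567]
the job is handed in; nothing more can be done
```

I took the meter out of the holder and tested it over the disc. It is now held still with its nose through the guard slot, and I have handed the job in; no verdict is reported back.

- **Disc test:** I held the lens over the disc for about 2.5 s. By the arm position it was about 5 cm above. The two camera checks put it 1–5 mm off the disc's centre. I then corrected by 2 mm in y and did not re-measure.
- **Slot:** The final lens height, worked out from the arm position, is about 30 mm below the plate's underside. The last side view suggested about 25–26 mm. Both are within the allowed 15–42 mm.
- **Clearance to the hub:** By those same figures the lens is about 18 mm or more above the hub.
- **Contact and steadiness:** There was one brief light touch on the slot's edge on the way down, about 1 N, which I corrected. At the end the wrist force was little more than the meter's weight, the tool was upright to within 0.001 rad and the joints were still. The opening reads about 29 mm on the 30 mm handle.
- **Camera disagreement:** The cameras disagreed on the slot position by about 2 mm. I used the wrist camera, and the fit confirmed it.
- **Other things on the bench:** I saw none of them move in any picture, though I did not measure their positions at the end.

The run used about 17 s of the 53 s allowed.

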